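Dispense the large beads and ease the hopper lid shut

ROBOT

A 6-joint arm with a two-finger parallel gripper is mounted at the origin on the work surface. World frame = base frame: x ahead of the robot, y to its left, z up, the work surface at z = 0. Lengths are in m, angles in rad, forces in N, time in s.
With the tool pointing down it reaches from about 0.375 to 0.9 m from the base axis. Payload 3.1 kg.
Tool frame: the origin (TCP) lies at the very end of the fingers, on their centre line; the grasp point (between the pads) lies 19 mm behind it (r.grip_point_offset is the distance from the TCP to the grasp point, in m); z points along the fingers, y is the direction in which the jaws open and shut (so a half turn about z gives the same grasp; the last joint's range is limited). The gripper opens to 87 mm and grips with 3 to 60 N. Pads are 19 mm wide; open, the fingers measure 117 mm over their backs; the gripper's body (75 mm by 190 mm) begins 51 mm behind the grasp point.
Start: joints at [-1.365, 0.527, 1.433, -0, 1.181, -0.178], TCP at [0.235, -0.579, 0.223] pointing down, gripper open.
Joint ranges: [-3.08, 3.08], [-0.75, 2.2], [0.22, 2.44], [-1.43, 4.57], [0, 2.65], [-2.85, 2.85]. Speed limits (rad/s): [2.79, 2.79, 3.14, 3.14, 3.14, 3.14].

INTERFACE

Orientations are given as a unit quaternion [x, y, z, w].
In Python, from cell import r gives the robot as it stands. The module is installed in compiled form; this text tells all that it offers.
- The arm moves only by the shell command python3 -m inch 'ROWS' [FORCE]. ROWS is JSON, a list of rows, each an object with "slide": the shift along the tool's x, y, z in cm, a list of three; "turn": the turn about the tool's z in degrees; "jaw": the closure, from 0 (fully open) to 1 (shut). A call has 1 to 10 rows; each row is the pose to reach, as a shift and turn from the pose commanded when the call began, along the tool's axes at that moment; what a row does not reach only later rows make up. A row lasts 1/12 s, in which the tool goes at most 41.7 mm and 7.16 degrees, less where a joint would pass 70% of its speed; a pose out of reach is approached as far as the arm can. A call with a gripper value outside its range is refused whole. The fingers move at their own pace and stop on an object; FORCE is the grip in N (left out, the last holds). Time passes only in rows, so rows that repeat a pose let the fingers close. It gives the time, the measured TCP pose, the force and the opening at its end, in the units of the state.
- r.observe(): the state, without advancing time (a new reading comes with each control period).
- r.camera(name): name is "side" or "top"; returns (picture, depth): 420x560x3 uint8, red, green, blue; 420x560 float32, m along the optical axis (not along the pixel's ray), 0 where there is no reading.
- r.get_calibration(name): a dict with "fx", "fy", "cx", "cy" (pixels), "eye" and "orientation" of the camera in the world. Camera axes: x right, y up, looking along -z (the intrinsics and any distortion apply to the point x, -y, -z); pixel columns grow to the right and rows downward; lengths in m; the calibration is good to about 2 mm. A picture is of the moment at which its call begins. get_calibration takes no time and is no camera call.
- r.finish_job(): hands the job in, once; it reports no verdict.
Trained networks look in the newest picture that a camera, given by its name, has taken for a name from the list of things; names that differ only in an ending like _2 or _b are one class to them, and where a whole thing is asked for, a point or a joint stands for the part that bears it (a point fixed in the world has none). Each returns a list of dicts, best first, with "conf" (0 to 1); they miss things now and then, are a little off and sometimes report something else, mostly with a low value. They report only what shows in the picture. A call takes as long as a camera call.
- r.search_frame(camera, name): "extent" ([centre column, centre row, width, height] in pixels, round what is visible of it).
- r.masks_of(camera, name): "mask" (420x560 bool, what is visible of it) and "extent" ([centre column, centre row, width, height] in pixels, round what is visible of it).
- r.pinpoint(camera, name): "centre" ([column, row] in pixels: a listed point, or the origin of a listed thing).
The state is a dict: "time": time; "joints": joint angles; "qd": joint speeds; "joint_efforts": joint torques, N m; "position": TCP position; "tcp_rot": TCP orientation; "force": force on the tool from outside, world axes, zero at the start; "ft_torque": the same for the moment, N m; "grip_width": finger opening in m.
Only numpy, scipy, OpenCV 4.12 (cv2) and the standard library are available. Lean on these libraries where they do the work, as an engineer would, in place of code of your own. Each camera call takes 0.05 s, during which the arm holds its last target.

TASK

Press the lever of the wider bead hopper all the way down with the fingertips so that its lid lifts wide open, and hold it there until the three large beads have rolled into its catch tray; then let the lever up slowly so that the lid eases shut without slamming. Work the lid by the lever only, grasp nothing, do not touch the lid or the beads, and leave the narrow hopper shut and everything else on the table where it stands. Finish with the hand clear.

Things in the scene. Friction and masses are not known exactly. Their poses are not given: they have to be found in the camera images.
- wide: the wide bead hopper, 114 mm across, with the three large beads (pale plywood, fixed). Origin on the table under its middle; x points from lever to catch tray, z up. Trough x -60 to 30 mm, walls 116 mm high; tray x 30 to 157 mm, floor 6 mm high, end wall 62 mm. Clear lid 122 mm up, hinged at x -60 mm; its lip hangs to 58 mm and keeps the beads in. Inside 104 mm wide.
- wide_pad (a point): centre of the top face of the flat aluminium pad (30 x 34 mm, 10 mm thick) at the free end of the wide hopper's press lever. In the hopper's frame at x -177, y 0 mm; lever up it is 127 mm above the table (leaning 0.2 rad, outer edge higher), fully down 82 mm: it goes 45 mm almost straight down when pushed from above.
- wide_lever (a joint): the wide hopper's press lever: 0 up (lid shut), 0.45 rad pressed down to its stop (lid wide open). It turns about a level pivot along the hopper's y axis at x -80 mm, 102 mm above the table; the pad is 100 mm from the pivot. It takes 5 to 7 N at the pad and springs back up when let go.
- wide_lid (a joint): the wide hopper's clear lid, hinged on the lever's side: 0 shut, 0.9 rad wide open. Lifted by its lever through a link: lid angle = 2 x lever angle. A spring shuts it: let go, it slams at over 5 rad/s; eased down means well under 2 rad/s. Not to be touched.
- narrow: the narrow bead hopper, 74 mm across, with two smaller beads, same shape (pale plywood, fixed). Origin on the table under its middle; x points from lever to catch tray, z up. Trough x -60 to 30 mm, walls 116 mm high; tray x 30 to 157 mm, floor 6 mm high, end wall 62 mm. Clear lid 122 mm up, hinged at x -60 mm; its lip hangs to 58 mm and keeps the beads in. Inside 64 mm wide. Either hopper may be the left one.
- narrow_lid (a joint): the narrow hopper's clear lid, hinged on the lever's side: 0 shut, 0.9 rad wide open. Lifted by its lever through a link: lid angle = 2 x lever angle. A spring shuts it: let go, it slams at over 5 rad/s; eased down means well under 2 rad/s. Not to be touched.
- bead1_mid (a point): centre of large white bead 1 of 3, a 28 mm ball, about 14 g, at first behind the wide hopper's lid lip, low in its trough; it rolls into the tray by itself within about a second of the lid opening
- bead2_mid (a point): centre of large white bead 2 of 3, a 28 mm ball, about 14 g, at first behind the wide hopper's lid lip, low in its trough; it rolls into the tray by itself within about a second of the lid opening
- bead3_mid (a point): centre of large white bead 3 of 3, a 28 mm ball, about 14 g, at first behind the wide hopper's lid lip, low in its trough; it rolls into the tray by itself within about a second of the lid opening
- jar: bystander: small closed jar, 48 mm across, 58 mm high, standing between the hoppers; origin under its centre
- spool: bystander: wooden thread spool, 36 mm across, 38 mm high, standing between the levers; origin under its centre
- dish: bystander: white bowl, 90 mm across, 28 mm high; origin under its centre
- mug: bystander: white mug, 80 mm across, 92 mm high; origin under its centre
- tape: bystander: flat round tape measure, 52 mm across, 18 mm high; origin under its centre
- pliers: bystander: small pliers lying flat, 120 mm long, 14 mm high; origin on the table near the middle

How it is judged:
On the way, in this order (a step that is already met when the one before it is completed fails the run):
1. the wide hopper's lid is wide open (over 0.75 rad), held there until all three large beads are in the tray (value of joint wide_lid above 0.75 rad and x of bead1_mid in the frame of wide between 0.03 and 0.158 m and y of bead1_mid in the frame of wide between -0.053 and 0.053 m and z of each of bead1_mid, bead2_mid, bead3_mid in the frame of wide below 0.045 m and x of bead2_mid in the frame of wide between 0.03 and 0.158 m and y of bead2_mid in the frame of wide between -0.053 and 0.053 m and x of bead3_mid in the frame of wide between 0.03 and 0.158 m and y of bead3_mid in the frame of wide between -0.053 and 0.053 m), for 0.2 s.
2. the wide hopper's lid is shut again (value of joint wide_lid below 0.04 rad), for 0.2 s.
At the end, for the whole second after the job is handed in: Both lids are shut (under 0.04 rad) and the centres of all three large beads lie inside the wide hopper's catch tray, below 45 mm above the table (value of joint each of wide_lid, narrow_lid below 0.04 rad and x of bead1_mid in the frame of wide between 0.03 and 0.158 m and y of bead1_mid in the frame of wide between -0.053 and 0.053 m and z of each of bead1_mid, bead2_mid, bead3_mid in the frame of wide below 0.045 m and x of bead2_mid in the frame of wide between 0.03 and 0.158 m and y of bead2_mid in the frame of wide between -0.053 and 0.053 m and x of bead3_mid in the frame of wide between 0.03 and 0.158 m and y of bead3_mid in the frame of wide between -0.053 and 0.053 m); the robot touches nothing.
It fails at once if the wide hopper's lid slams: it closes faster than 2 rad/s (velocity of joint wide_lid below -2 rad/s).
It fails at once if the narrow hopper's lid is opened (value of joint narrow_lid above 0.1 rad).
It fails at once if a lid is touched by the robot (over 1 N) (contact force between any of the fingers, the arm and wide_lid above 1 N or contact force between any of the fingers, the arm and narrow_lid above 1 N).
It fails at once if a large bead is touched by the robot (over 0.5 N), or lifted over 120 mm above the table (contact force between any of the fingers, the arm and bead1 above 0.5 N or contact force between any of the fingers, the arm and bead2 above 0.5 N or contact force between any of the fingers, the arm and bead3 above 0.5 N or height (world z) of any of bead1_mid, bead2_mid, bead3_mid above 0.12 m).
It fails at once if a bystander is moved or lifted by more than 30 mm (distance of any of jar, spool, dish, mug, tape, pliers from where it was at the start of the episode above 0.03 m).
It also fails if it takes over 32 s, if anything falls off the work surface, if the arm or the gripper's body presses on something with over 40 N, if the wrist force passes 120 N, or if a joint passes its speed limit or range.

## Working session

There is one attempt and no reset: what is moved stays moved. The work goes in short steps, Python scripts to look and compute and a shell command to move; the robot and the scene stay as the last step left them, time stands still between calls to the robot, and variables do not carry over. Pictures are saved under pics/ and viewed, and the job is handed in when it is done.

```bash
mkdir -p pics
cat > h.py <<'E'
from cell import r
import numpy as np, cv2
from scipy.spatial.transform import Rotation as R
def cal(n):
    c=r.get_calibration(n); return c
def ray(n,uv):
    c=cal(n); d=np.array([(uv[0]-c['cx'])/c['fx'],-(uv[1]-c['cy'])/c['fy'],-1.])
    return np.array(c['eye']),R.from_quat(c['orientation']).apply(d)
def unproj(n,uv,dep):
    e,d=ray(n,uv); return e+d*dep
def atz(n,uv,z):
    e,d=ray(n,uv); return e+d*(z-e[2])/d[2]
def proj(n,p):
    c=cal(n); q=R.from_quat(c['orientation']).inv().apply(np.array(p)-c['eye'])
    return np.array([c['cx']+c['fx']*q[0]/-q[2], c['cy']-c['fy']*q[1]/-q[2]])
E
python3 - <<'E'
from h import *
for n in ['side','top']:
    im,d=r.camera(n); cv2.imwrite(f'pics/{n}0.png',im[:,:,::-1]); np.save(f'{n}0.npy',d)
    print(n,{k:np.round(v,3).tolist() for k,v in cal(n).items()})
print(r.observe())
for n in ['side','top']:
  for t in ['wide_pad','wide','narrow','bead1_mid','spool','jar']:
    print(n,t,[(np.round(x['centre'],1).tolist(),round(x['conf'],2)) for x in r.pinpoint(n,t)][:3])
E
```

```text
side {'fx': 517.869, 'fy': 517.869, 'cx': 275.816, 'cy': 220.813, 'eye': [0.356, 1.08, 0.945], 'orientation': [-0.039, 0.44, 0.894, -0.08]}
top {'fx': 432.432, 'fy': 432.432, 'cx': 274.224, 'cy': 212.793, 'eye': [0.448, -0.005, 1.112], 'orientation': [0.026, -0.036, -0.704, 0.709]}
{'time': 0.1, 'joints': array([-1.36448863e+00,  5.28370835e-01,  1.43377112e+00, -1.70844236e-05,
        1.18140953e+00, -1.78488539e-01]), 'qd': array([-1.96258786e-04, -2.52208174e-03, -2.55375067e-03,  5.91281216e-04,
        1.35273377e-04,  2.49292136e-05]), 'joint_efforts': array([-3.13159717e-04, -4.40984416e+01, -1.77151269e+01,  6.33742078e-02,
        5.34102169e-02, -4.53108680e-05]), 'position': array([ 0.23449816, -0.57862712,  0.22167192]), 'tcp_rot': array([ 9.81547413e-01,  1.91216411e-01, -2.15215861e-05, -9.79207476e-04]), 'force': array([-0.18983628,  0.36910072,  1.52188329]), 'ft_torque': array([-0.02335535,  0.03257648,  0.07799073]), 'grip_width': 0.08677647167470387}
side wide_pad [([305.2, 263.8], 0.71), ([289.7, 171.8], 0.52)]
side wide [([229.5, 294.3], 0.93)]
side narrow [([267.6, 205.1], 0.61)]
side bead1_mid []
side spool [([293.7, 252.2], 0.55)]
side jar [([254.9, 248.7], 0.57)]
top wide_pad [([181.9, 247.3], 0.59)]
top wide [([192.7, 178.6], 0.92)]
top narrow [([342.5, 188.5], 0.7)]
top bead1_mid []
top spool [([265.1, 230.9], 0.46)]
top jar [([268.3, 187.3], 0.62)]
```

View pics/side0.png

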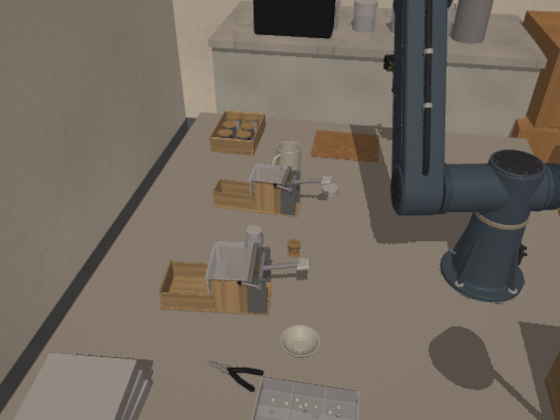

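View pics/top0.png

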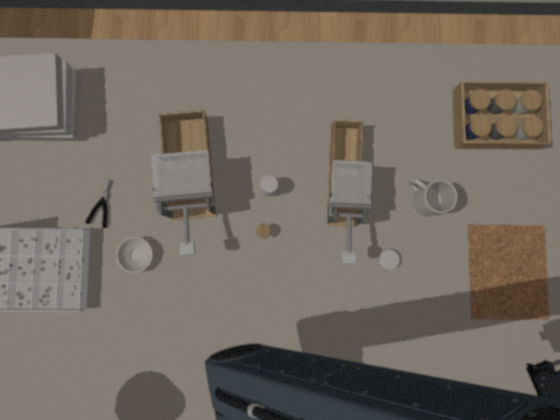

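Run:
```python
from h import *
dt=np.load('top0.npy'); ds=np.load('side0.npy')
print('wide o',atz('top',(192.7,178.6),0),atz('side',(229.5,294.3),0))
print('nar o',atz('top',(342.5,188.5),0),atz('side',(267.6,205.1),0))
print('pad',atz('top',(181.9,247.3),.127),atz('side',(305.2,263.8),.127))
for n,uv,d in [('top',(182,247),dt),('side',(305,264),ds)]:
    print(n,unproj(n,uv,np.median(d[uv[1]-2:uv[1]+3,uv[0]-2:uv[0]+3])))
print('spool',atz('top',(265.1,230.9),0),atz('side',(293.7,252.2),0))
print('jar',atz('top',(268.3,187.3),0),atz('side',(254.9,248.7),0))
```

```text
wide o [0.63399182 0.19205873 0.        ] [0.63397509 0.19214583 0.        ]
nar o [ 0.61157406 -0.19709619  0.        ] [ 6.12052947e-01 -2.02619681e-01  1.11022302e-16]
pad [0.45528097 0.19022968 0.127     ] [0.44677226 0.18418311 0.127     ]
top [0.45596372 0.19012115 0.12649611]
side [0.44695622 0.18676043 0.12865208]
spool [0.49976961 0.00316986 0.        ] [0.49859554 0.003488   0.        ]
jar [ 0.61298791 -0.00413826  0.        ] [0.60761389 0.00803121 0.        ]
```

The wide hopper is the left one in both pictures: top view body at about (183,175), pad at about (187,249). The detected pad column, 182, is about 5 px off, so I'll refine it with depth.

Run:
```python
from h import *
for n,(u0,u1,v0,v1) in {'top':(140,230,100,270),'side':(150,330,230,320)}.items():
    im=cv2.imread(f'pics/{n}0.png'); d=np.load(f'{n}0.npy')
    cv2.imwrite(f'pics/{n}z.png',cv2.resize(im[v0:v1,u0:u1],None,fx=4 if n=='side' else 3.5,fy=4 if n=='side' else 3.5,interpolation=cv2.INTER_NEAREST))
    P=np.array([[*unproj(n,(u,v),d[v,u]),u,v] for v in range(v0,v1) for u in range(u0,u1) if d[v,u]>0])
    s=P[(P[:,0]>.40)&(P[:,0]<.49)&(P[:,1]>.13)&(P[:,1]<.24)&(P[:,2]>.1)&(P[:,2]<.15)]
    print(n,len(s),s.mean(0).round(4),s.min(0).round(3),s.max(0).round(3))
    # lever + pad by x slices
    for x in np.arange(.42,.56,.01):
        q=P[(abs(P[:,0]-x)<.005)&(P[:,2]>.09)&(abs(P[:,1]-.19)<.08)]
        if len(q): print(round(x,3),len(q),'y',q[:,1].min().round(3),q[:,1].max().round(3),q[:,1].mean().round(3),'z',q[:,2].min().round(3),q[:,2].max().round(3))
    b=P[(P[:,0]>.55)&(P[:,2]>.10)&(P[:,2]<.14)&(P[:,0]<.72)&(abs(P[:,1]-.19)<.08)]
    rr=cv2.minAreaRect((b[:,:2]*1000).astype(np.float32)); print('lid rect',rr)
    print('pin',n,[ (np.round(x['extent'],1).tolist(),round(x['conf'],2)) for x in r.search_frame(n,'wide_pad')])
```

```text
Traceback (most recent call last):
  File "h.py", line 10, in unproj
    e,d=ray(n,uv); return e+d*dep
        ~~~^^^^^^
  File "h.py", line 7, in ray
    c=cal(n); d=np.array([(uv[0]-c['cx'])/c['fx'],-(uv[1]-c['cy'])/c['fy'],-1.])
  File "h.py", line 5, in cal
    c=r.get_calibration(n); return c
ValueError: time passes only in moves, steps and waits
```

View pics/topz.png

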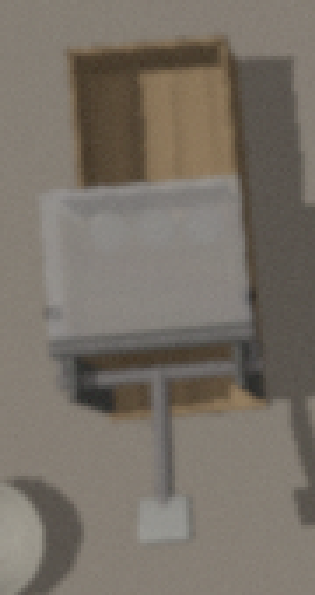

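```bash
sed -i 's/^def cal(n):/_C={}\ndef cal(n):\n    if n not in _C: _C[n]=r.get_calibration(n)\n    return _C[n]/' h.py
python3 - <<'E'
from h import *
for n,(u0,u1,v0,v1) in {'top':(140,230,100,270),'side':(150,330,230,320)}.items():
    im=cv2.imread(f'pics/{n}0.png'); d=np.load(f'{n}0.npy')
    cv2.imwrite(f'pics/{n}z.png',cv2.resize(im[v0:v1,u0:u1],None,fx=4 if n=='side' else 3.5,fy=4 if n=='side' else 3.5,interpolation=cv2.INTER_NEAREST))
    P=np.array([[*unproj(n,(u,v),d[v,u]),u,v] for v in range(v0,v1) for u in range(u0,u1) if d[v,u]>0])
    for x in np.arange(.42,.56,.01):
        q=P[(abs(P[:,0]-x)<.005)&(P[:,2]>.09)&(abs(P[:,1]-.19)<.08)]
        if len(q): print(round(x,3),len(q),'y',q[:,1].min().round(3),q[:,1].max().round(3),q[:,1].mean().round(3),'z',q[:,2].min().round(3),q[:,2].max().round(3),'z mean',q[:,2].mean().round(4))
    s=P[(P[:,0]>.40)&(P[:,0]<.475)&(P[:,1]>.13)&(P[:,1]<.24)&(P[:,2]>.1)&(P[:,2]<.15)]
    print(n,len(s),s.mean(0).round(4))
    b=P[(P[:,0]>.55)&(P[:,2]>.10)&(P[:,2]<.14)&(P[:,0]<.72)&(abs(P[:,1]-.19)<.08)]
    print('lid rect',cv2.minAreaRect((b[:,:2]*1000).astype(np.float32)))
    m=r.masks_of(n,'wide_pad')
    for k in m[:2]: print('ext',np.round(k['extent'],1),k['conf'])
E
```

```text
0.44 42 y 0.162 0.194 0.179 z 0.125 0.133 z mean 0.1296
0.45 59 y 0.162 0.195 0.179 z 0.125 0.133 z mean 0.1287
0.46 62 y 0.162 0.195 0.179 z 0.122 0.131 z mean 0.1266
0.47 46 y 0.164 0.196 0.178 z 0.12 0.128 z mean 0.125
0.48 24 y 0.175 0.188 0.181 z 0.118 0.126 z mean 0.1222
0.49 28 y 0.177 0.188 0.182 z 0.115 0.125 z mean 0.1205
0.5 22 y 0.178 0.189 0.184 z 0.112 0.122 z mean 0.118
0.51 20 y 0.179 0.189 0.184 z 0.113 0.121 z mean 0.1168
0.52 21 y 0.18 0.19 0.185 z 0.11 0.12 z mean 0.1149
0.53 34 y 0.181 0.244 0.202 z 0.094 0.121 z mean 0.113
0.54 76 y 0.13 0.256 0.212 z 0.091 0.123 z mean 0.11
0.55 190 y 0.122 0.257 0.195 z 0.091 0.125 z mean 0.1088
0.56 155 y 0.122 0.257 0.197 z 0.09 0.131 z mean 0.1136
top 209 [4.555000e-01 1.787000e-01 1.274000e-01 1.869617e+02 2.472488e+02]
lid rect ((610.5263671875, 195.42608642578125), (131.94561767578125, 136.756591796875), 5.259129524230957)
ext [184.4 225.8  63.   60.5] 0.71
0.44 31 y 0.166 0.197 0.182 z 0.122 0.134 z mean 0.1282
0.45 51 y 0.164 0.203 0.184 z 0.119 0.132 z mean 0.1272
0.46 51 y 0.164 0.198 0.184 z 0.117 0.13 z mean 0.1258
0.47 26 y 0.163 0.195 0.181 z 0.117 0.129 z mean 0.1235
0.48 25 y 0.18 0.192 0.185 z 0.112 0.126 z mean 0.1209
0.49 20 y 0.181 0.191 0.186 z 0.112 0.123 z mean 0.1182
0.5 21 y 0.18 0.191 0.187 z 0.114 0.121 z mean 0.1173
0.51 21 y 0.182 0.193 0.188 z 0.106 0.119 z mean 0.1137
0.52 24 y 0.182 0.196 0.189 z 0.106 0.116 z mean 0.1121
0.53 46 y 0.183 0.248 0.218 z 0.09 0.12 z mean 0.1081
0.54 98 y 0.132 0.259 0.213 z 0.09 0.122 z mean 0.1074
0.55 170 y 0.131 0.258 0.194 z 0.091 0.123 z mean 0.1087
0.56 137 y 0.134 0.26 0.209 z 0.09 0.129 z mean 0.1141
side 159 [4.547000e-01 1.831000e-01 1.263000e-01 3.019057e+02 2.633145e+02]
lid rect ((610.1845703125, 195.30938720703125), (131.51712036132812, 140.08441162109375), 5.629222869873047)
ext [273.9 270.4  69.5  36.4] 0.71
ext [235.4 277.9 153.4  78.1] 0.66
```

View pics/sidez.png

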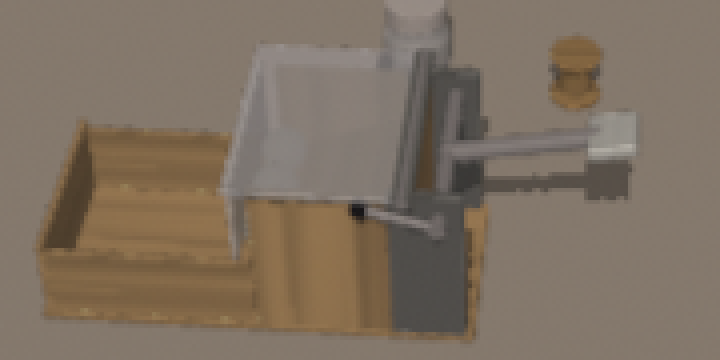

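```bash
cat >> h.py <<'E'
def slide(t,yaw=None):
    s=r.observe(); q=R.from_quat(s['tcp_rot']); d=np.array(t)-s['position']
    x=q.apply([1,0,0]); a=np.degrees(np.arctan2(x[1],x[0]))
    print('t',round(s['time'],2),'pos',s['position'].round(4),'yaw',a.round(2),'F',s['force'].round(2),'slide cm',(q.inv().apply(d)*100).round(2), 'turn',None if yaw is None else round(a-yaw,2))
E
python3 -c "
from h import *
slide((.42,-.2,.235),5.3)"
```

```text
t 0.8 pos [ 0.2346 -0.5793  0.2226] yaw 22.05 F [-0.42 -0.57  0.49] slide cm [ 31.42 -28.2   -1.24] turn 16.75
```

```bash
python3 -m inch '[{"slide":[1.5,-1.3,-0.5],"turn":0,"jaw":1},{"slide":[4,-3.6,-1.2],"turn":2,"jaw":1},{"slide":[7,-6.3,-1.2],"turn":5,"jaw":1},{"slide":[10,-9,-1.2],"turn":8,"jaw":1},{"slide":[13,-11.7,-1.2],"turn":11,"jaw":1},{"slide":[16,-14.4,-1.2],"turn":14,"jaw":1},{"slide":[19,-17.1,-1.2],"turn":16.8,"jaw":1},{"slide":[22,-19.8,-1.2],"turn":16.8,"jaw":1},{"slide":[24.5,-22,-1.2],"turn":16.8,"jaw":1},{"slide":[26,-23.4,-1.2],"turn":16.8,"jaw":1}]' 20
python3 -c "
from h import *
slide((.4555,.0,.235),5.3)"
```

```text
time: 1.63
position: [0.3884, -0.2613, 0.2347]
tcp_rot: [0.999, 0.047, 0.0, -0.001]
force: [0.5, 0.5, -0.3]
grip_width: 0.0283
t 1.63 pos [ 0.3884 -0.2613  0.2347] yaw 5.37 F [ 0.47  0.51 -0.25] slide cm [ 9.120e+00 -2.539e+01  1.000e-02] turn 0.07
```

```bash
python3 -m inch '[{"slide":[0.6,-1.6,0],"turn":0,"jaw":1},{"slide":[1.6,-4.8,0],"turn":0,"jaw":1},{"slide":[2.8,-8.4,0],"turn":0,"jaw":1},{"slide":[4.1,-12,0],"turn":0,"jaw":1},{"slide":[5.4,-15.6,0],"turn":0,"jaw":1},{"slide":[6.6,-19.2,0],"turn":0,"jaw":1},{"slide":[7.9,-22.8,0],"turn":0,"jaw":1},{"slide":[9.1,-25.8,0],"turn":0,"jaw":1},{"slide":[9.6,-28,0],"turn":0,"jaw":1},{"slide":[10,-29,0],"turn":0,"jaw":1}]'
python3 -c "
from h import *
slide((.4555,.181,.150),5.3)"
```

```text
time: 2.47
position: [0.4607, 0.0359, 0.2347]
tcp_rot: [0.999, 0.047, 0.0, -0.0]
force: [0.5, 0.1, 0.4]
grip_width: 0.0006
t 2.47 pos [0.4607 0.0359 0.2347] yaw 5.44 F [0.53 0.11 0.38] slide cm [  0.85 -14.49   8.48] turn 0.14
```

```bash
python3 -m inch '[{"slide":[0.1,-1.5,0],"turn":0,"jaw":1},{"slide":[0.3,-4.5,0],"turn":0,"jaw":1},{"slide":[0.5,-8,0],"turn":0,"jaw":1},{"slide":[0.7,-11.5,0.5],"turn":0,"jaw":1},{"slide":[0.8,-13.8,2],"turn":0,"jaw":1},{"slide":[0.85,-14.5,4],"turn":0,"jaw":1},{"slide":[0.85,-14.5,6],"turn":0,"jaw":1},{"slide":[0.85,-14.5,7],"turn":0,"jaw":1},{"slide":[0.85,-14.5,7.2],"turn":0,"jaw":1},{"slide":[0.85,-14.5,7.2],"turn":0,"jaw":1}]'
python3 - <<'E'
from h import *
slide((.4555,.181,.130),5.3)
for n,(u0,u1,v0,v1) in {'top':(110,250,90,290),'side':(150,350,150,320)}.items():
    im,d=r.camera(n); im=im[:,:,::-1]; np.save(f'{n}1.npy',d)
    p=proj(n,r.observe()['position']); print(n,p, proj(n,(.4555,.181,.127)))
    k=4 if n=='side' else 3
    z=cv2.resize(im[v0:v1,u0:u1],None,fx=k,fy=k,interpolation=cv2.INTER_CUBIC)[:600,:800]
    cv2.circle(z,tuple(int(a) for a in (p-[u0,v0])*k),4,(0,0,255),1)
    cv2.imwrite(f'pics/{n}1.png',z)
E
```

```text
time: 3.3
position: [0.4559, 0.1777, 0.162]
tcp_rot: [0.999, 0.045, -0.001, 0.0]
force: [-0.8, 0.2, 0.9]
grip_width: 0.0005
t 3.3 pos [0.4559 0.1777 0.162 ] yaw 5.21 F [-0.84  0.22  0.88] slide cm [-0.01 -0.33  3.2 ] turn -0.09
top [184.37889299 246.62244514] [185.98960689 247.23175391]
side [301.75446544 249.83102306] [301.68795186 262.45121878]
```

```bash
ls pics
```

```text
side0.png
side1.png
sidez.png
top0.png
top1.png
topz.png
```

View pics/side1.png

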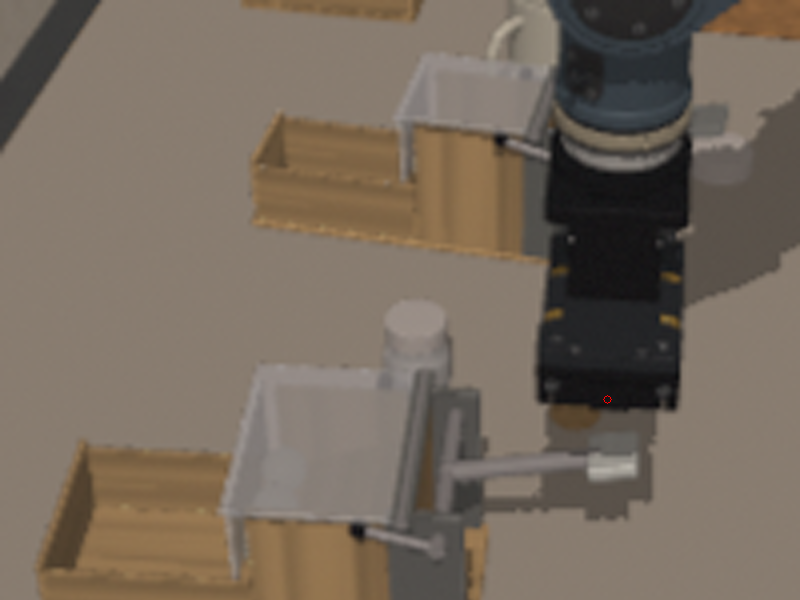

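View pics/top1.png

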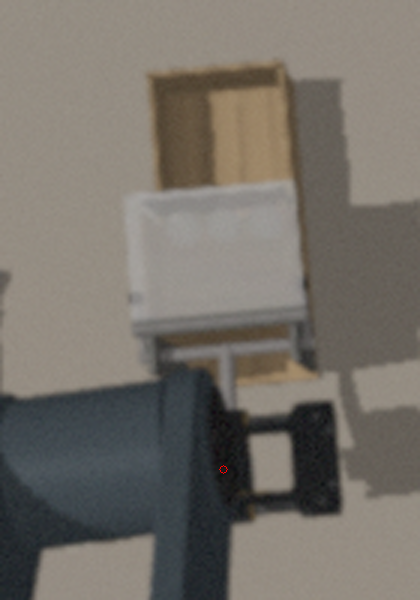

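Run:
```python
from h import *
for n,(u0,u1,v0,v1) in {'top':(110,250,90,290),'side':(250,350,150,280)}.items():
    d=np.load(f'{n}1.npy')
    P=np.array([[*unproj(n,(u,v),d[v,u]),u,v] for v in range(v0,v1) for u in range(u0,u1) if d[v,u]>0])
    for z in np.arange(.12,.5,.02):
        q=P[(abs(P[:,2]-z)<.01)&(abs(P[:,0]-.4555)<.08)&(abs(P[:,1]-.18)<.2)]
        if len(q): print(n,round(z,3),len(q),'x',np.percentile(q[:,0],[2,98]).round(3),'y',np.percentile(q[:,1],[2,98]).round(3),'row',q[:,4].min(),q[:,4].max())
s=r.observe(); print(s['time'],s['position'],s['tcp_rot'],s['joints'])
im,d=r.camera('side'); cv2.imwrite('pics/side2.png',im[:,:,::-1])
im,d=r.camera('top'); cv2.imwrite('pics/top2.png',im[:,:,::-1])
```

```text
top 0.12 66 x [0.455 0.534] y [0.163 0.243] row 213.0 249.0
top 0.24 80 x [0.426 0.495] y [0.116 0.147] row 226.0 263.0
top 0.26 206 x [0.424 0.496] y [0.083 0.155] row 223.0 264.0
top 0.28 731 x [0.43  0.499] y [0.083 0.145] row 223.0 261.0
top 0.44 8 x [0.435 0.484] y [0.117 0.121] row 227.0 262.0
top 0.46 165 x [0.397 0.5  ] y [0.115 0.213] row 213.0 288.0
top 0.48 778 x [0.395 0.502] y [0.114 0.223] row 212.0 289.0
side 0.12 260 x [0.44  0.533] y [0.166 0.199] row 257.0 279.0
side 0.14 20 x [0.439 0.455] y [0.168 0.194] row 258.0 266.0
side 0.16 5 x [0.447 0.466] y [0.183 0.188] row 251.0 252.0
side 0.24 211 x [0.414 0.484] y [0.209 0.268] row 207.0 252.0
side 0.26 413 x [0.414 0.494] y [0.134 0.275] row 206.0 246.0
side 0.28 658 x [0.416 0.483] y [0.199 0.275] row 207.0 241.0
side 0.3 170 x [0.431 0.476] y [0.214 0.231] row 206.0 220.0
side 0.32 221 x [0.418 0.484] y [0.187 0.231] row 194.0 212.0
side 0.34 552 x [0.419 0.491] y [0.177 0.23 ] row 181.0 205.0
side 0.36 250 x [0.422 0.49 ] y [0.182 0.214] row 174.0 191.0
side 0.38 277 x [0.423 0.489] y [0.181 0.213] row 167.0 182.0
side 0.4 281 x [0.424 0.489] y [0.184 0.219] row 158.0 174.0
side 0.42 100 x [0.425 0.486] y [0.186 0.232] row 157.0 166.0
side 0.44 229 x [0.416 0.48 ] y [0.226 0.24 ] row 153.0 163.0
side 0.46 221 x [0.405 0.484] y [0.226 0.242] row 150.0 155.0
3.4 [0.45690801 0.17788623 0.16317663] [ 9.98969267e-01  4.53860874e-02  7.11775108e-04 -5.78462105e-06] [ 1.42987415e-01  4.37305597e-01  1.82741442e+00 -1.65639202e-04
  8.75454734e-01  1.62308638e+00]
```

View pics/side2.png

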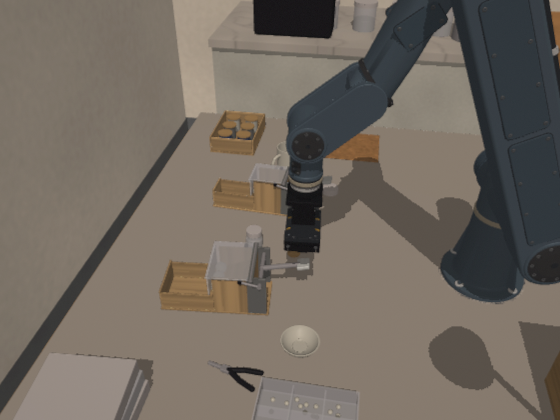

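View pics/top2.png

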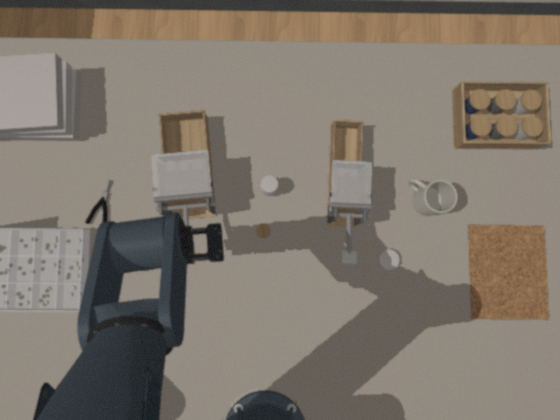

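The hand body (y 0.083–0.275, bottom z≈0.23) sits straight over the pad with its long side along y, which matches the stated sizes. In the side view the pad shows just below it at (303,266). Next I lower and press.

```bash
python3 -m inch '[{"slide":[-0.05,-0.25,1],"turn":0,"jaw":1},{"slide":[-0.05,-0.25,2],"turn":0,"jaw":1},{"slide":[-0.05,-0.25,2.8],"turn":0,"jaw":1},{"slide":[-0.05,-0.25,3.4],"turn":0,"jaw":1},{"slide":[-0.05,-0.25,3.9],"turn":0,"jaw":1},{"slide":[-0.05,-0.25,4.4],"turn":0,"jaw":1},{"slide":[-0.05,-0.25,4.8],"turn":0,"jaw":1},{"slide":[-0.05,-0.25,4.8],"turn":0,"jaw":1}]'
python3 -c "
from h import *
slide((.4555,.180,.082),5.3)"
```

```text
time: 4.17
position: [0.4537, 0.1805, 0.1142]
tcp_rot: [0.999, 0.046, -0.002, 0.0]
force: [-3.5, -1.5, 6.0]
grip_width: 0.0001
t 4.17 pos [0.4537 0.1805 0.1142] yaw 5.25 F [-3.55 -1.49  5.96] slide cm [0.19 0.06 3.22] turn -0.05
```

```bash
python3 -m inch '[{"slide":[0.05,0,0.5],"turn":0,"jaw":1},{"slide":[0.1,0,1],"turn":0,"jaw":1},{"slide":[0.1,0,1.5],"turn":0,"jaw":1},{"slide":[0.1,0,2],"turn":0,"jaw":1},{"slide":[0.1,0,2.4],"turn":0,"jaw":1},{"slide":[0.1,0,2.7],"turn":0,"jaw":1},{"slide":[0.1,0,2.9],"turn":0,"jaw":1},{"slide":[0.1,0,2.9],"turn":0,"jaw":1}]'
python3 - <<'E'
from h import *
slide((.4555,.180,.082),5.3)
im,d=r.camera('side'); cv2.imwrite('pics/side3.png',cv2.resize(im[150:350,130:350,::-1],None,fx=3,fy=3))
E
```

```text
time: 4.83
position: [0.4556, 0.1807, 0.0858]
tcp_rot: [0.999, 0.046, -0.001, 0.0]
force: [-2.8, -1.1, 6.6]
grip_width: 0.0004
t 4.83 pos [0.4556 0.1807 0.0858] yaw 5.25 F [-2.77 -1.08  6.63] slide cm [-0.01  0.07  0.38] turn -0.05
```

View pics/side3.png

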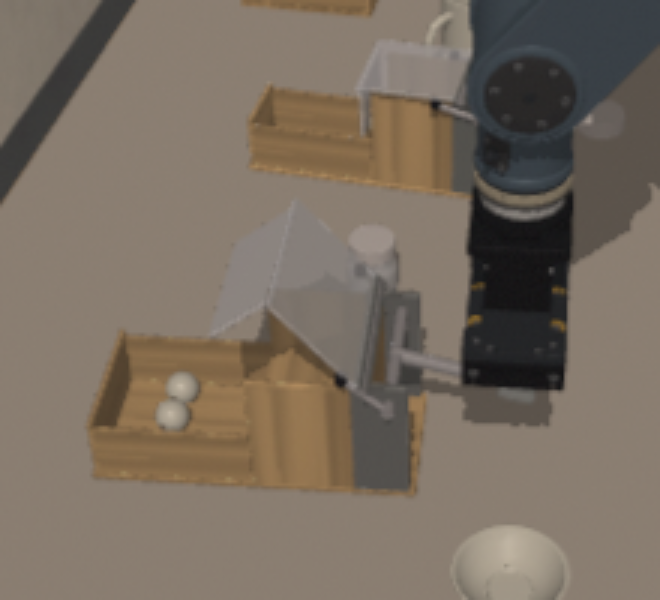

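The lid is up and two beads are in the tray at zoomed (182,387) and (172,414), with none of the third visible yet. I press 4 mm further and hold.

```bash
python3 -m inch '[{"slide":[0,0,0.2],"turn":0,"jaw":1},{"slide":[0,0,0.4],"turn":0,"jaw":1},{"slide":[0,0,0.4],"turn":0,"jaw":1},{"slide":[0,0,0.4],"turn":0,"jaw":1},{"slide":[0,0,0.4],"turn":0,"jaw":1},{"slide":[0,0,0.4],"turn":0,"jaw":1},{"slide":[0,0,0.4],"turn":0,"jaw":1},{"slide":[0,0,0.4],"turn":0,"jaw":1},{"slide":[0,0,0.4],"turn":0,"jaw":1},{"slide":[0,0,0.4],"turn":0,"jaw":1}]'
python3 - <<'E'
from h import *
slide((.4555,.180,.082),5.3)
for n in ['side','top']:
    im,d=r.camera(n); np.save(n+'4.npy',d); a=(150,350,130,350) if n=='side' else (90,270,120,320)
    cv2.imwrite(f'pics/{n}4.png',cv2.resize(im[a[0]:a[1],a[2]:a[3],::-1],None,fx=3,fy=3))
    P=r.pinpoint(n,'bead1_mid'); print(n,[(np.round(x['centre'],1).tolist(),round(x['conf'],2), atz(n,x['centre'],.02).round(3)) for x in P])
E
```

```text
time: 5.72
position: [0.4558, 0.1808, 0.0848]
tcp_rot: [0.999, 0.046, 0.0, 0.0]
force: [-7.0, -1.7, 28.2]
grip_width: 0.0006
t 5.72 pos [0.4558 0.1808 0.0848] yaw 5.27 F [-7.01 -1.66 28.18] slide cm [-0.03  0.07  0.28] turn -0.03
side [([188.6, 281.7], 0.52, array([0.741, 0.186, 0.02 ])), ([185.8, 287.5], 0.3, array([0.742, 0.207, 0.02 ]))]
top [([199.1, 137.2], 0.46, array([0.738, 0.175, 0.02 ]))]
```

View pics/side4.png

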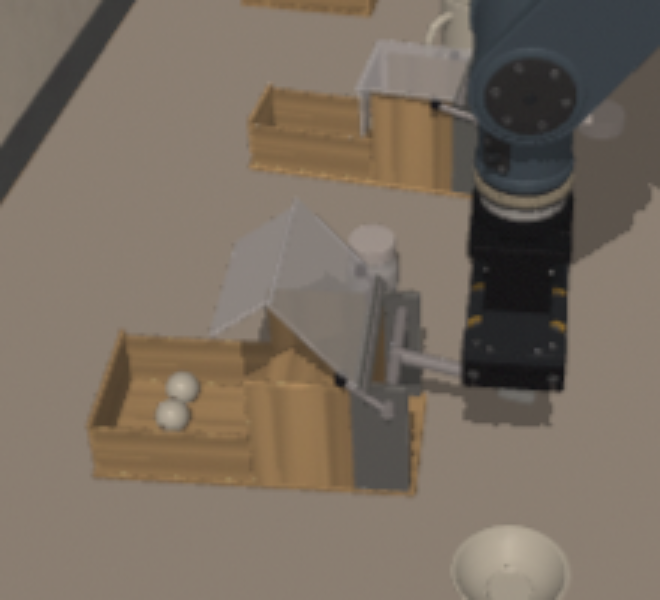

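View pics/top4.png

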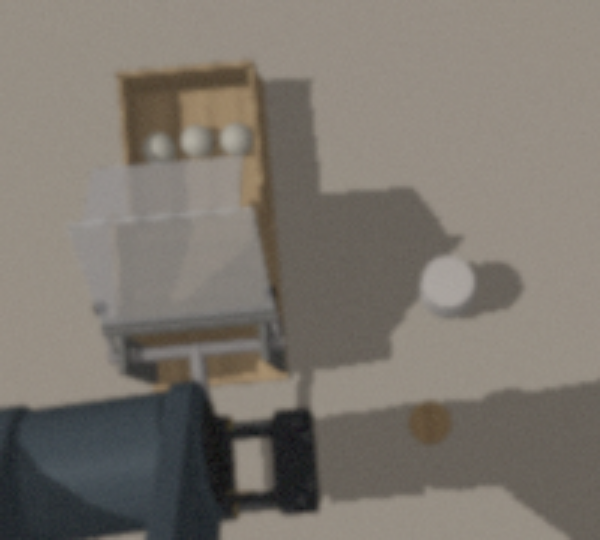

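Top view: all three beads lie in the tray at zoomed (160,147), (197,140) and (235,138), about x = 0.1 m in the hopper frame. The lever is on its stop, as the force has risen to 28 N. I now ease it up at 2 mm per row, about 0.5 rad/s at the lid.

```bash
python3 -m inch '[{"slide":[0,0,-0.15],"turn":0,"jaw":1},{"slide":[0,0,-0.35],"turn":0,"jaw":1},{"slide":[0,0,-0.55],"turn":0,"jaw":1},{"slide":[0,0,-0.75],"turn":0,"jaw":1},{"slide":[0,0,-0.95],"turn":0,"jaw":1},{"slide":[0,0,-1.15],"turn":0,"jaw":1},{"slide":[0,0,-1.35],"turn":0,"jaw":1},{"slide":[0,0,-1.55],"turn":0,"jaw":1},{"slide":[0,0,-1.75],"turn":0,"jaw":1},{"slide":[0,0,-1.95],"turn":0,"jaw":1}]'
python3 -m inch '[{"slide":[0,0,-0.2],"turn":0,"jaw":1},{"slide":[0,0,-0.4],"turn":0,"jaw":1},{"slide":[0,0,-0.6],"turn":0,"jaw":1},{"slide":[0,0,-0.8],"turn":0,"jaw":1},{"slide":[0,0,-1],"turn":0,"jaw":1},{"slide":[0,0,-1.2],"turn":0,"jaw":1},{"slide":[0,0,-1.4],"turn":0,"jaw":1},{"slide":[0,0,-1.6],"turn":0,"jaw":1},{"slide":[0,0,-1.8],"turn":0,"jaw":1},{"slide":[0,0,-2],"turn":0,"jaw":1}]'
python3 -m inch '[{"slide":[0,0,-0.2],"turn":0,"jaw":1},{"slide":[0,0,-0.4],"turn":0,"jaw":1},{"slide":[0,0,-0.55],"turn":0,"jaw":1},{"slide":[0,0,-0.7],"turn":0,"jaw":1},{"slide":[0,0,-0.85],"turn":0,"jaw":1},{"slide":[0,0,-1],"turn":0,"jaw":1},{"slide":[0,0,-1.15],"turn":0,"jaw":1},{"slide":[0,0,-1.3],"turn":0,"jaw":1},{"slide":[0,0,-1.3],"turn":0,"jaw":1}]'
```

```text
time: 6.75
position: [0.4542, 0.1806, 0.1014]
tcp_rot: [0.999, 0.046, -0.002, 0.0]
force: [-4.4, -0.9, 4.7]
grip_width: 0.0005
time: 7.58
position: [0.4563, 0.1808, 0.1218]
tcp_rot: [0.999, 0.046, 0.0, 0.0]
force: [-1.6, 0.6, 5.0]
grip_width: 0.0007
time: 8.33
position: [0.4563, 0.1809, 0.1341]
tcp_rot: [0.999, 0.046, 0.0, -0.0]
force: [0.3, 0.1, -0.7]
grip_width: 0.0002
```

The force is now about zero at z 0.134, so the lever is up. I raise the hand clear and check.

```bash
python3 -m inch '[{"slide":[0,0,-1],"turn":0,"jaw":1},{"slide":[0,0,-3],"turn":0,"jaw":1},{"slide":[0,0,-6],"turn":0,"jaw":1},{"slide":[-1,1,-9],"turn":0,"jaw":1},{"slide":[-3,4,-10],"turn":0,"jaw":1},{"slide":[-4,7,-10.5],"turn":0,"jaw":1},{"slide":[-5,10,-10.5],"turn":0,"jaw":1},{"slide":[-5,12,-10.5],"turn":0,"jaw":1},{"slide":[-5,12,-10.5],"turn":0,"jaw":1}]'
python3 - <<'E'
from h import *
slide((.4555,.180,.082),5.3)
for n in ['side','top']:
    im,d=r.camera(n); a=(150,350,130,350) if n=='side' else (90,270,70,400)
    k=3 if n=='side' else 2.4
    cv2.imwrite(f'pics/{n}5.png',cv2.resize(im[a[0]:a[1],a[2]:a[3],::-1],None,fx=k,fy=k))
    for t in ['spool','jar','bead1_mid']: print(n,t,[(np.round(x['centre'],1).tolist(),round(x['conf'],2)) for x in r.pinpoint(n,t)])
    P=np.array([[*unproj(n,(u,v),d[v,u])] for v in range(100,320) for u in range(130,330) if d[v,u]>0])
    q=P[(abs(P[:,0]-.4555)<.02)&(abs(P[:,1]-.18)<.02)&(abs(P[:,2]-.127)<.02)]; print(n,'pad',len(q),q.mean(0) if len(q) else '')
    q=P[(P[:,0]>.6)&(P[:,0]<.65)&(abs(P[:,1]-.19)<.03)&(P[:,2]>.1)]; print('lid top z',q[:,2].mean() if len(q) else '')
E
```

```text
time: 9.08
position: [0.4177, 0.0541, 0.2394]
tcp_rot: [0.999, 0.044, 0.001, 0.001]
force: [1.0, 0.4, -1.1]
grip_width: 0.0004
t 9.08 pos [0.4177 0.0541 0.2394] yaw 5.03 F [ 0.96  0.36 -1.14] slide cm [  4.85 -12.24  15.72] turn -0.27
side spool [([294.5, 250.0], 0.45)]
side jar [([254.9, 247.3], 0.85)]
side bead1_mid [([190.1, 279.2], 0.43)]
side pad 163 [0.45511115 0.18316525 0.12612071]
lid top z 0.12477965660407798
top spool [([263.9, 229.4], 0.59), ([387.6, 260.8], 0.57), ([134.7, 254.1], 0.2)]
top jar [([270.2, 188.5], 0.78)]
top bead1_mid [([199.7, 136.2], 0.45)]
top pad 0 
lid top z 0.12501130498747898
```

View pics/side5.png

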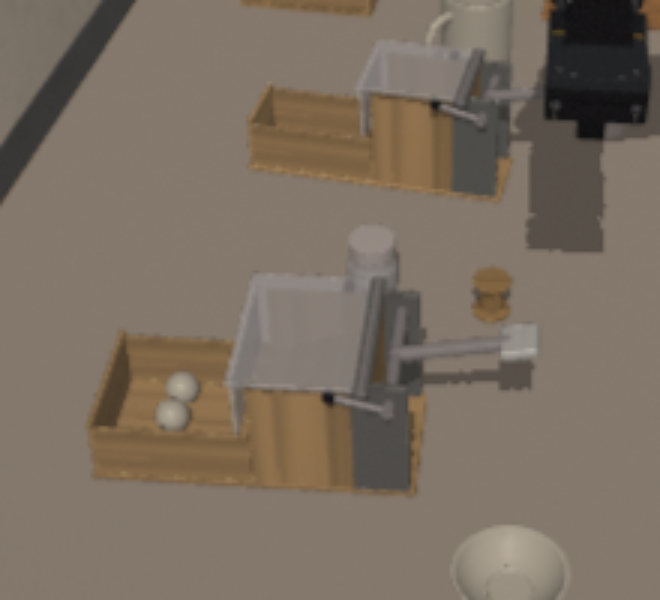

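View pics/top5.png

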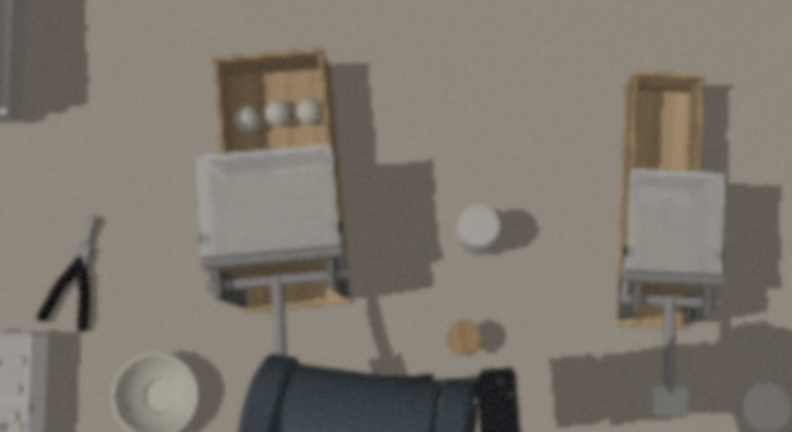

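Both lids are shut, with the wide pad back at z 0.126. The three beads are in the tray at zoomed (247,118), (279,111) and (310,110). The hand is clear, and the jar, spool, dish and pliers stand where they were.

```bash
python3 -c "
from cell import r
print(r.finish_job())"
```

```text
the job is handed in; nothing more can be done
None
```

I pressed the wide (left) hopper's lever down to its stop with closed fingertips and held it until all three large beads had rolled into the tray. I then let it up at about 25 mm/s, which closes the lid at roughly 0.5 rad/s. The hand was moved clear and the job handed in at about 9.5 s of the 32 s allowed; no verdict was reported.

**Last checks:**
- **Lids:** both looked shut. The wide pad was back at 126 mm and its lid top read 125 mm, against 127 and 122 mm stated.
- **Beads:** the top view showed all three in the tray, about 0.1 m along the hopper's x axis.
- **Bystanders:** the jar, spool, dish and pliers looked unmoved. I did not check the mug and tape specifically; the arm did not come near them.
- **Hand:** the force was near zero (about 1.5 N, no more than the reading at the start) with the hand held away from everything.

**Disagreements:**
- The network's pad position was about 10 mm off in the top view, so I used the depth measurements from both cameras, which agreed to about 4 mm.
- The side view showed only two of the three beads, because the third was hidden by the others or the tray wall.
- At the stop the fingertip height read 85 mm against the 82 mm stated. The 28 N force there showed the lever really was on its stop.
- I did not measure the lid's closing speed directly; it is inferred from the pace of the hand.

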